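Clear the spring clamp's seat and hold its pinned cover down

ROBOT

A 7-joint arm with a two-finger parallel gripper is mounted at the origin on a cart in front of the work surface, level with it; the furniture and walls round the work are solid. World frame = base frame: x ahead of the robot, y to its left, z up, the work surface at z = 0. Lengths are in m, angles in rad, forces in N, time in s.
With the tool pointing down it reaches from about 0.4 to 0.85 m from the base axis. Payload 4.5 kg.
Tool frame: the origin (TCP) lies between the finger pads; the fingertips stand 11 mm ahead of it and the grasp point (between the pads) lies 8 mm behind it; z points along the fingers, y is the line along which they close (so a half turn about z gives the same grasp; the last joint's range is limited). The gripper opens to 85 mm and grips with 20 to 120 N. Pads are 22 mm wide; open, the fingers measure 114 mm over their backs; the gripper's body (76 mm by 85 mm) begins 54 mm behind the grasp point. The pads swing forward as they close: fully open they stand 13 mm farther back than shut.
Start: joints at [-1.169, 0.689, -0.195, 1.565, 0.157, 0.902, -0.215], TCP at [0.225, 0.583, 0.242] pointing down, gripper open.
Joint ranges: [-3.01, 3.01], [-0.46, 2.08], [-1.47, 1.51], [0.13, 2.56], [-1, 4.14], [0.04, 2.09], [-2.66, 2.66]. Speed limits (rad/s): [2.57, 2.57, 3.14, 3.14, 3.14, 3.14, 3.14].

INTERFACE

Orientations are given as a unit quaternion [x, y, z, w].
In Python, from rig import readout, vision, hand_in gives the robot as it stands.
- The arm moves only by the shell command python3 -m jog 'ROWS' [FORCE]. ROWS is JSON, a list of rows, each a list of 7 numbers: the shift along the tool's x, y, z scaled (see below), then the turn, a rotation vector about the tool's x, y, z scaled (see below), then the gripper's target within -1 to 1 (fully open at 1, half-way at 0, shut at -1). A call has 1 to 8 rows; each row is the pose to reach, as a shift and turn from the pose commanded when the call began, along the tool's axes at that moment, turning the shorter way round; what a row does not reach only later rows make up. The controller multiplies each number of a shift by 0.1 m and each number of a turn by pi rad. A row lasts 1/8 s, in which the tool goes at most 62.5 mm and 10.7 degrees, less where a joint would pass 70% of its speed; a pose out of reach is approached as far as the arm can. A call with a number of a shift or a turn outside -1 to 1 is refused whole. A call with a gripper value outside its range is refused whole. The fingers move at their own pace and stop on an object; FORCE is the grip in N (left out, the last holds). Time passes only in rows, so rows that repeat a pose let the fingers close. It gives the time, the measured TCP pose, the force, the opening and the grip force at its end, in the units of the state.
- readout.observe(): the state, without advancing time (a new reading comes with each control period).
- vision.camera(name): name is "scene" or "top"; returns (picture, depth): 400x640x3 uint8, red, green, blue; 400x640 float32, m along the optical axis (not along the pixel's ray), 0 where there is no reading.
- vision.get_calibration(name): a dict with "fovy" (degrees; the focal length in pixels is half the picture's height over the tangent of half this angle, whatever the lens; pixels are square), "cx", "cy" (the principal point, pixels), "T" (4x4, takes a point from camera to world coordinates). Camera axes: x right, y down, z forward; pixel columns grow to the right and rows downward; lengths in m; the calibration is good to about 2 mm. A picture is of the moment at which its call begins. get_calibration takes no time and is no camera call.
- hand_in(): hands the job in; it is judged then, once.
The state is a dict: "time_s": time; "joint_pos": joint angles; "qvel": joint speeds; "joint_torque": joint torques, N m; "position": TCP position; "tool_rot": TCP orientation; "force": force on the tool from outside, world axes, zero at the start; "ft_torque": the same for the moment, N m; "grip_width": opening from 0.0 (shut) to 1.0 (fully open); "grasp_force": force on a finger pad.
Only numpy, scipy, OpenCV 4.12 (cv2) and the standard library are available. Lean on these libraries where they do the work, as an engineer would, in place of code of your own. Each camera call takes 0.05 s, during which the arm holds its last target. There are 200 camera calls.

TASK

Take the yellow scraper block and wipe the three brass chips off the spring clamp's metal seat onto the worktop (with the scraper, not the fingers), then set the scraper down on the worktop clear of the clamp. Then take the grey cover by its black bar, set it on the seat squarely, feeling about until its hidden socket drops over the locating pin, and press it fully down against the springs. Finish while still holding the cover pressed down, and leave the vials, the beaker and the tape roll undisturbed.

Things in the scene. Friction and masses are not known exactly. Their poses are not given: they have to be found in the camera images.
- clamp: spring clamp fixed to the worktop: blue base 84 (x) x 124 (y) x 18 mm, a foot beyond each y end out to 87 mm, 10 mm high; above it the aluminium seat plate, 80 (x) x 120 (y) mm, its flat top 40 mm above the worktop. Origin: centre of the base's underside; x, y along the sides, z up; the pin is at the +y end. The chips lie on the -y half, all parts 9 mm or more from the seat's centre.
- seat_top (a point): centre of the seat plate's top face, 40 mm above the worktop when the springs are up; moves down with the seat; axes parallel to the clamp's.
- pin (a point): foot of the steel locating pin, in the seat's top face, on the clamp's y axis 30 mm from the seat's centre towards +y. The pin is 11 mm across and stands 8 mm high above the seat; the top 2 mm taper to 7 mm across.
- seat (a joint): how far the seat plate is pressed down: 0 = up, 0.006 m = stop. The springs are preloaded: nothing moves below about 8 N, the stop is reached at about 14 N.
- cover: loose grey cover, 0.28 kg: plate 80 (x) x 120 (y) x 14 mm, same outline as the seat, with an upright black grip bar 22 (x) x 46 (y) mm that rises from 14 to 58 mm above the underside, centred 15 mm from the cover's centre towards +y. An orange stripe across the top marks the +y (socket) end. Origin: centre of the underside; z up. It lies flat on the worktop at the start. It belongs on the seat with its +y end over the pin's end (cover and clamp axes parallel).
- socket (a point): centre of the mouth of the blind socket in the cover's underside (not visible from above), 30 mm from the cover's centre towards its +y end: 14 mm across, 10 mm deep, so it passes over the pin and lets the cover lie flat on the seat.
- scraper: loose scraper block, 0.18 kg: yellow block with black rubber foot, 76 (x) x 20 (y) x 28 mm, with an upright black handle 22 (x) x 18 (y) mm from 28 to 80 mm above the underside, in the middle. Origin: centre of the underside; z up. It stands on the worktop.
- chip_1: brass chip, 12 (x) x 16 (y) x 8 mm, 13 g, lying loose on the seat. Origin: centre of its underside.
- chip_2: brass chip, 12 (x) x 16 (y) x 8 mm, 13 g, lying loose on the seat. Origin: centre of its underside.
- chip_3: brass chip, 12 (x) x 16 (y) x 8 mm, 13 g, lying loose on the seat. Origin: centre of its underside.
- vial_red: bystander: white vial with a red cap, 27 mm across, 51 mm tall. Origin: centre of its underside.
- vial_white: bystander: white vial with a white cap, 27 mm across, 51 mm tall. Origin: centre of its underside.
- beaker_empty: bystander: clear empty beaker, 50 x 55 mm, 62 mm tall. Origin: centre of its underside.
- tape: bystander: yellow tape roll lying flat, 72 mm across, 18 mm high. Origin: centre of its underside.
Mind the look-alikes: they are no part of the job. What is shaped like the scraper but pink is not meant. What is shaped like the cover but green is not meant.

How it is judged:
By the outcome, as a careful person would: the job done as asked, in the order asked, and still so for the second after the job is handed in, while the arm keeps its last pose, push and grip.
It also fails if it takes over 72 s, if anything falls off the work surface, if the arm or the gripper's body presses on something with over 40 N, if the wrist force passes 120 N, or if a joint passes its speed limit or range.

## Working session

There is one attempt and no reset: what is moved stays moved. The work goes in short steps, Python scripts to look and compute and a shell command to move; the robot and the scene stay as the last step left them, time stands still between calls to the robot, and variables do not carry over. Pictures are saved under pics/ and viewed, at most 10 in all, crops included, and the job is handed in when it is done.

```bash
mkdir -p pics; ls
python3 - <<'E'
from rig import readout, vision
import cv2, numpy as np
for n in("scene","top"):
    p,d=vision.camera(n); cv2.imwrite(f"pics/{n}0.png",p[:,:,::-1]); np.savez(f"{n}0.npz",p=p,d=d)
    print(n,{k:(np.round(v,3).tolist()) for k,v in vision.get_calibration(n).items()})
print(readout.observe())
E
```

```text
pics
scene {'fovy': 50.783, 'cx': 322.399, 'cy': 198.097, 'T': [[0.885, -0.337, 0.322, 0.111], [-0.466, -0.627, 0.624, -0.78], [-0.008, -0.702, -0.712, 0.886], [0.0, 0.0, 0.0, 1.0]]}
top {'fovy': 55.116, 'cx': 322.774, 'cy': 199.212, 'T': [[-0.026, -0.991, 0.133, 0.363], [-1.0, 0.028, 0.009, -0.063], [-0.013, -0.133, -0.991, 1.076], [0.0, 0.0, 0.0, 1.0]]}
{'time_s': 0.1, 'joint_pos': array([-1.16920671,  0.68988369, -0.19452786,  1.56628347,  0.15732218,
        0.90250503, -0.21512682]), 'qvel': array([-1.73818621e-04, -1.11791263e-03, -1.04421092e-03, -2.15450717e-03,
        2.54407188e-04,  1.04220979e-05,  3.06111877e-04]), 'joint_torque': array([-2.61317313e-03, -5.40601981e+01, -1.27095848e+00, -1.58983505e+01,
        9.44401691e-03,  4.44578109e-03, -7.89826061e-06]), 'position': array([0.22455367, 0.58263921, 0.24156311]), 'tool_rot': array([ 1.82823357e-01,  9.83145416e-01, -8.38463727e-04, -8.48173132e-05]), 'force': array([-0.14738394,  0.10480577,  0.47272522]), 'ft_torque': array([ 0.03663917, -0.01746999,  0.00998601]), 'grasp_force': 0.0, 'grip_width': 1.0042605474792794}
```

View pics/top0.png

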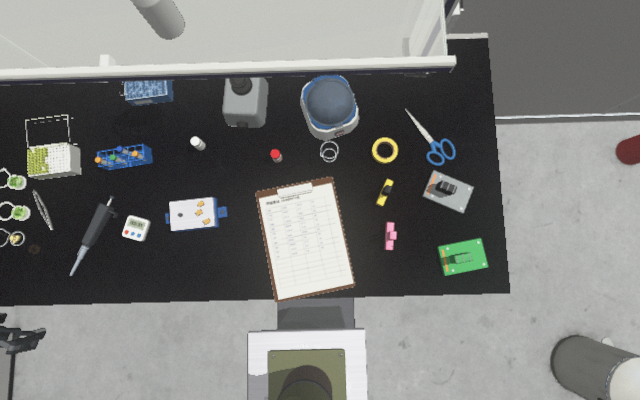

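View pics/scene0.png

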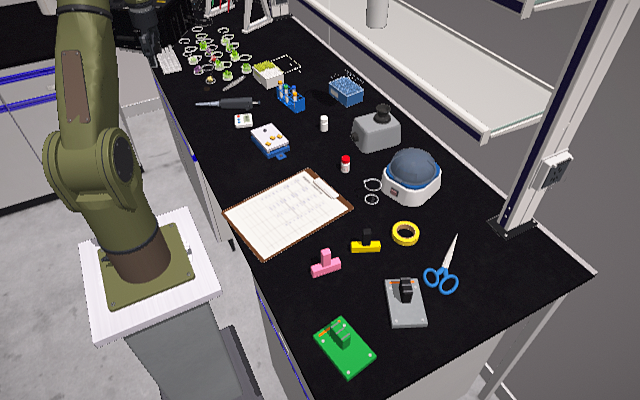

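Candidates (top image): the scraper is yellow at (386,192). Its look-alikes are pink at (390,236) and the yellow tape roll at (385,150). The cover is grey at (449,192), with a green look-alike at (463,257). The clamp is at (196,214), with the pin as a dot near (180,214) and the chips on its right half. Next I check this in one crop and measure.

```bash
cat > h.py <<'E'
import numpy as np, cv2
from rig import readout, vision
from scipy.spatial.transform import Rotation as R
def shot(n): 
    p,d=vision.camera(n); return p,d
def ray(n,uv,z):
    c=vision.get_calibration(n); T=np.array(c["T"]); f=200/np.tan(np.radians(c["fovy"])/2)
    uv=np.atleast_2d(np.asarray(uv,float)); v=np.c_[(uv[:,0]-c["cx"])/f,(uv[:,1]-c["cy"])/f,np.ones(len(uv))]@T[:3,:3].T
    return (T[:3,3]+v*((z-T[2,3])/v[:,2])[:,None])
def cloud(n,d):
    c=vision.get_calibration(n); T=np.array(c["T"]); f=200/np.tan(np.radians(c["fovy"])/2)
    v,u=np.mgrid[:400,:640]; q=np.stack([(u-c["cx"])/f*d,(v-c["cy"])/f*d,d],-1)
    return q@T[:3,:3].T+T[:3,3]
def rect(n,mask,z):
    cs,_=cv2.findContours(mask.astype(np.uint8),cv2.RETR_EXTERNAL,cv2.CHAIN_APPROX_NONE)
    c=max(cs,key=cv2.contourArea)[:,0]; P=ray(n,c,z)[:,:2]
    (x,y),(w,h),a=cv2.minAreaRect((P*1000).astype(np.float32))
    if w<h: w,h,a=h,w,a+90
    return np.round([x,y,w,h,a],1)   # mm, deg of the long side
def go(pos,yaw=None):
    "shift in tool axes /0.1 and z-turn /pi to reach pos (world) with long-axis; tool pointing down, tool x at yaw"
    o=readout.observe(); r=R.from_quat(o["tool_rot"]); 
    s=r.inv().apply(np.array(pos)-o["position"])/0.1
    out=[np.round(s,3).tolist()]
    if yaw is not None:
        # tool y (closing) axis along yaw (deg), z down
        c,sn=np.cos(np.radians(yaw)),np.sin(np.radians(yaw)); best=None
        for k in(1,-1):
            y=np.array([c,sn,0])*k; z=np.array([0,0,-1.]); x=np.cross(y,z)
            t=(r.inv()*R.from_matrix(np.c_[x,y,z])).as_rotvec()/np.pi; out.append(np.round(t,3).tolist())
    print("shift",out[0],"turn",*out[1:],"pos",np.round(o["position"],4),"q7",np.round(o["joint_pos"][6],2))
E
python3 - <<'E'
from h import *
D={n:np.load(n+"0.npz") for n in("top","scene")}
t=D["top"]["p"]; s=D["scene"]["p"]
a=cv2.resize(t[150:250,355:495],None,fx=2.8,fy=2.8,interpolation=2); b=cv2.resize(t[180:250,150:245],None,fx=4,fy=4,interpolation=2)
c=cv2.resize(s[215:335,340:470],None,fx=2.5,fy=2.5,interpolation=2); e=cv2.resize(s[110:170,235:305],None,fx=5,fy=5,interpolation=2)
I=np.zeros((582,800,3),np.uint8)
I[:280,:392]=a; I[:280,400:780]=b; I[282:582,:325]=c; I[282:582,400:750]=e
cv2.imwrite("pics/crop1.png",I[:,:,::-1])
for n in("top","scene"):
    p=D[n]["p"]; hsv=cv2.cvtColor(p,cv2.COLOR_RGB2HSV); C=cloud(n,D[n]["d"])
    H,S,V=[hsv[...,i].astype(int) for i in range(3)]
    Z=C[...,2]; X=C[...,0];Y=C[...,1]
    def reg(x0,x1,y0,y1): return (X>x0)&(X<x1)&(Y>y0)&(Y<y1)
    o=ray(n,[[0,0]],0)
    if n=="top":
        for nm,u in dict(clamp=(196,214),cover=(449,192),scr=(386,192)).items(): print(nm,ray(n,[u],0).round(3), Z[u[1]-3:u[1]+4:3,u[0]-6:u[0]+7:3].round(3).tolist())
    yl=(H>20)&(H<35)&(S>150)&(V>100)&(Z<.05)
    k,l,st,ce=cv2.connectedComponentsWithStats(yl.astype(np.uint8))
    for i in range(1,k):
        if st[i,4]>40: print(n,"yellow",st[i],ray(n,[ce[i]],.02).round(3),rect(n,l==i,.028))
E
```

```text
clamp [[0.475 0.307 0.   ]] [[0.04, 0.041, 0.049, 0.048, 0.038], [0.041, 0.041, 0.051, 0.05, 0.042], [0.037, 0.037, 0.042, 0.041, 0.042]]
cover [[ 0.518 -0.41   0.   ]] [[0.056, 0.059, 0.059, 0.058, 0.059], [0.029, 0.04, 0.056, 0.058, 0.011], [0.017, 0.014, 0.025, 0.012, 0.013]]
scr [[ 0.523 -0.232  0.   ]] [[0.001, 0.058, 0.081, 0.08, 0.001], [0.014, 0.073, 0.081, 0.079, 0.002], [0.026, 0.038, 0.05, -0.002, -0.001]]
scene yellow [392 221  28  25 331] [[ 0.632 -0.245  0.02 ]] [ 632.2 -246.2   82.2   73.2   61.8]
scene yellow [351 241  30  12 299] [[ 0.517 -0.23   0.02 ]] [ 515.3 -235.5   75.9   35.6  151.8]
```

View pics/crop1.png

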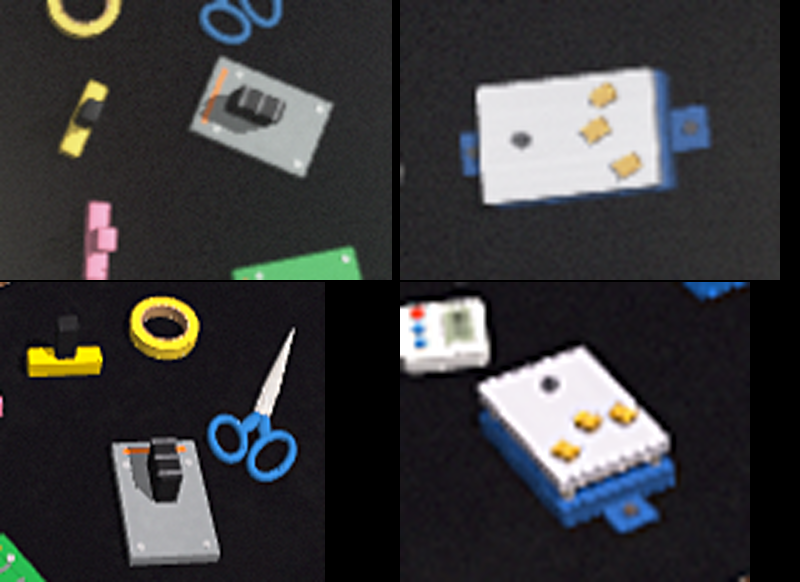

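The crop confirms the choice. The yellow block with the black handle is the scraper, and the grey plate with the orange stripe at its left end (world +y) is the cover. The seat has its pin at the left, about (180,215), and the chips at about (200,204), (199,212) and (206,221). Next come the exact poses.

Run:
```python
from h import *
for n in("top","scene"):
    D=np.load(n+"0.npz"); p=D["p"]; C=cloud(n,D["d"]); hsv=cv2.cvtColor(p,cv2.COLOR_RGB2HSV)
    H,S,V=[hsv[...,i].astype(int) for i in range(3)]; X,Y,Z=C[...,0],C[...,1],C[...,2]
    near=lambda x,y,r:(abs(X-x)<r)&(abs(Y-y)<r)
    m=near(.475,.307,.11)&(V>150)&(S<60)&(Y<.39); m=cv2.morphologyEx(m.astype(np.uint8),cv2.MORPH_OPEN,np.ones((3,3)))
    print(n,"seat",rect(n,m,.04))
    chips=near(.475,.307,.06)&(H>10)&(H<30)&(S>80)&(V>100)
    k,l,st,ce=cv2.connectedComponentsWithStats(chips.astype(np.uint8))
    for i in range(1,k):
        if st[i,4]>5: print("chip",st[i,4],ray(n,[ce[i]],.045).round(4))
    pin=near(.475,.337,.03)&(V<130)&(Z>.03); ys,xs=np.nonzero(pin); print("pin",len(xs),ray(n,[[xs.mean(),ys.mean()]],.046).round(4))
    m=near(.518,-.41,.1)&(V>95)&(S<60)&(Z>.005)&(Z<.025); m=cv2.morphologyEx(m.astype(np.uint8),cv2.MORPH_OPEN,np.ones((3,3)))
    print("cover",rect(n,m,.014))
    m=near(.518,-.41,.1)&(Z>.05); ys,xs=np.nonzero(m); print("bar",len(xs),rect(n,m,.058))
    m=near(.52,-.24,.055)&(H>18)&(H<38)&(S>90)&(V>80); print("scr",rect(n,m,.028 if n=="top" else .02))
    m=near(.52,-.24,.055)&(Z>.07); ys,xs=np.nonzero(m); print("handle",len(xs),C[m].mean(0).round(4),rect(n,m,.08))
    m=near(.52,-.24,.055)&(Z>.02)&(Z<.036)&(S>90); print("yellow cloud",C[m].mean(0).round(4))
go((.52,-.24,.2),60)
```

```text
top seat [473.1 305.  122.3  80.8  94.8]
chip 23 [[0.4998 0.2798 0.045 ]]
chip 22 [[0.4759 0.2849 0.045 ]]
chip 23 [[0.4512 0.2636 0.045 ]]
pin 7 [[0.4698 0.3348 0.046 ]]
cover [ 518.1 -401.5  120.5   79.9   64.6]
bar 148 [ 523.7 -386.9   46.2   23.5   65.9]
scr [ 518.8 -223.8   80.3   23.3  154.2]
handle 61 [ 0.5179 -0.2228  0.0789] [ 518.1 -222.8   22.7   17.5  151.3]
yellow cloud [ 0.5152 -0.2203  0.0274]
scene seat [473.6 294.4 129.8  80.3  95.3]
chip 14 [[0.4994 0.2774 0.045 ]]
chip 13 [[0.4764 0.2801 0.045 ]]
chip 13 [[0.4513 0.2587 0.045 ]]
pin 8 [[0.4695 0.3286 0.046 ]]
cover [ 517.2 -408.4  122.8   80.7   64.6]
bar 185 [ 522.6 -394.9   48.1   23.9   63.5]
scr [ 519.2 -229.6   78.2   37.7  154.9]
handle 63 [ 0.5185 -0.2305  0.0777] [ 517.2 -232.9   23.4   19.9   58.3]
yellow cloud [ 0.5175 -0.2309  0.0262]
shift [-5.714, -6.614, 0.428] turn [-0.001, 0.0, 0.05] [-0.0, -0.001, -0.95] pos [0.2246 0.5826 0.2416] q7 -0.22
```

The two views differ by a steady ~7 mm in y, so I'll check against the gripper itself on the way. Now I move over the scraper.

```bash
for i in 1 2 3; do python3 -m jog '[[-0.5,-0.4,0,0,0,0,1],[-1,-0.8,0,0,0,0,1],[-1,-0.8,0,0,0,0,1]]' | tail -1; done
for i in 1 2 3 4 5; do python3 -m jog '[[-0.3,-0.45,0.05,0,0,0,1],[-0.54,-0.84,0.1,0,0,0,1],[-0.54,-0.84,0.1,0,0,0,1]]'|tail -1; done
python3 -c "
from h import *
go((.518,-.227,.18),64.5)"
```

```text
grasp_force: 0.0
grasp_force: 0.0
grasp_force: 0.0
grasp_force: 0.0
grasp_force: 0.0
grasp_force: 0.0
grasp_force: 0.0
grasp_force: 0.0
shift [0.065, 0.095, 0.119] turn [0.0, 0.0, 0.024] [-0.001, 0.0, -0.976] pos [ 0.5206 -0.2382  0.1919] q7 1.27
```

```bash
python3 -m jog '[[0.06,0.09,0.3,0,0,0.024,1],[0.06,0.09,0.4,0,0,0.024,1],[0.06,0.09,0.4,0,0,0.024,1],[0.06,0.09,0.4,0,0,0.024,1]]'
python3 - <<'E'
from h import *
t,d=shot("top"); s,e=shot("scene")
I=np.zeros((400,800,3),np.uint8)
I[:,:400]=cv2.resize(t[140:240,336:436],None,fx=4,fy=4,interpolation=2); I[:,400:]=cv2.resize(s[170:270,315:415],None,fx=4,fy=4,interpolation=2)
cv2.imwrite("pics/a.png",I[:,:,::-1])
E
```

```text
time_s: 3.6
position: [0.5178, -0.2266, 0.1531]
tool_rot: [0.219, 0.976, 0.0, 0.001]
force: [-0.6, 1.1, 0.5]
grip_width: 0.999
grasp_force: 0.0
```

View pics/a.png

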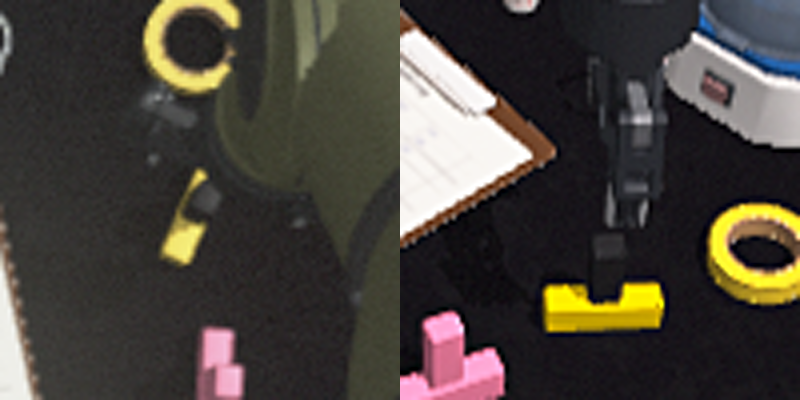

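Both panels show the open gripper above the scraper. In the scene view the fingers line up with the view direction, with tips near (372,225). I'll get the camera bias from the finger points.

Run:
```python
from h import *
r=readout.observe(); Rm=R.from_quat(r["tool_rot"]); 
for n in("top","scene"):
    p,d=shot(n); C=cloud(n,d); L=(C-r["position"])@Rm.as_matrix()  # tool coords
    for sg in(1,-1):
        m=(abs(L[...,0])<.03)&(sg*L[...,1]>.02)&(sg*L[...,1]<.075)&(L[...,2]>-.03)&(L[...,2]<.02)&(d>0)
        if m.sum()>3:
            q=L[m]; print(n,sg,m.sum(),"tool min",q.min(0).round(4),"max",q.max(0).round(4),"mean",q.mean(0).round(4))
```

```text
top 1 9 tool min [ 0.0087  0.0453 -0.0273] max [ 0.0133  0.0581 -0.0113] mean [ 0.0115  0.0512 -0.0175]
top -1 11 tool min [ 0.0076 -0.0535 -0.0292] max [ 0.0134 -0.0401 -0.0027] mean [ 0.0114 -0.0445 -0.0168]
scene 1 14 tool min [ 0.007   0.0404 -0.0294] max [ 0.0107  0.0484 -0.0022] mean [ 0.0094  0.0435 -0.0159]
scene -1 61 tool min [-0.0111 -0.059  -0.0299] max [ 0.0107 -0.043  -0.0022] mean [ 0.0015 -0.0538 -0.0172]
```

```bash
python3 -m jog '[[0,0,0.4,0,0,0,1],[-0.01,-0.01,0.8,0,0,0,1],[-0.01,-0.01,0.99,0,0,0,1],[-0.01,-0.01,0.99,0,0,0,1],[-0.01,-0.01,0.99,0,0,0,-1],[-0.01,-0.01,0.99,0,0,0,-1],[-0.01,-0.01,0.99,0,0,0,-1],[-0.01,-0.01,0.99,0,0,0,-1]]' 60
python3 -m jog '[[0,0,0,0,0,0,-1],[0,0,0,0,0,0,-1],[0,0,-0.3,0,0,0,-1],[0,0,-0.6,0,0,0,-1],[0,0,-0.7,0,0,0,-1],[0,0,-0.7,0,0,0,-1]]'
python3 -c "
from h import *
go((.53,.276,.15),4.8)"
```

```text
time_s: 4.8
position: [0.5176, -0.2284, 0.0537]
tool_rot: [0.22, 0.976, 0.0, 0.0]
force: [-1.0, 0.1, -1.0]
grip_width: 0.205
grasp_force: 62.0
time_s: 5.55
position: [0.5173, -0.2284, 0.1232]
tool_rot: [0.22, 0.976, 0.0, 0.0]
force: [0.6, -0.9, -1.6]
grip_width: 0.202
grasp_force: 61.9
shift [2.049, 4.611, -0.268] turn [0.0, 0.0, 0.332] [-0.0, 0.0, -0.668] pos [ 0.5173 -0.2284  0.1232] q7 1.15
```

```bash
for i in 1 2 3 4 5; do python3 -m jog '[[0.2,0.46,-0.06,0,0,0,-1],[0.41,0.92,-0.06,0,0,0,-1],[0.41,0.92,-0.06,0,0,0,-1]]' >/dev/null; done
python3 -m jog '[[0,0,0,0,0,0.055,-1],[0,0,0,0,0,0.11,-1],[0,0,0,0,0,0.165,-1],[0,0,0,0,0,0.22,-1],[0,0,0,0,0,0.275,-1],[0,0,0,0,0,0.332,-1],[0,0,0,0,0,0.332,-1],[0,0,0,0,0,0.332,-1]]'
python3 - <<'E'
from h import *
go((.5288,.2755,.0945),4.8)
n="top";p,d=shot(n);s,e=shot("scene")
I=np.zeros((400,800,3),np.uint8)
I[:,:400]=cv2.resize(p[150:250,150:250],None,fx=4,fy=4,interpolation=2); I[:,400:]=cv2.resize(s[80:180,220:320],None,fx=4,fy=4,interpolation=2)
cv2.imwrite("pics/b.png",I[:,:,::-1])
E
```

```text
time_s: 8.43
position: [0.5296, 0.2734, 0.1529]
tool_rot: [0.676, 0.737, -0.001, 0.0]
force: [-0.2, -0.2, -2.5]
grip_width: 0.203
grasp_force: 61.9
shift [0.022, -0.006, 0.584] turn [-0.0, 0.0, 0.001] [-0.001, -0.0, -0.999] pos [0.5296 0.2734 0.1529] q7 -0.28
```

View pics/b.png

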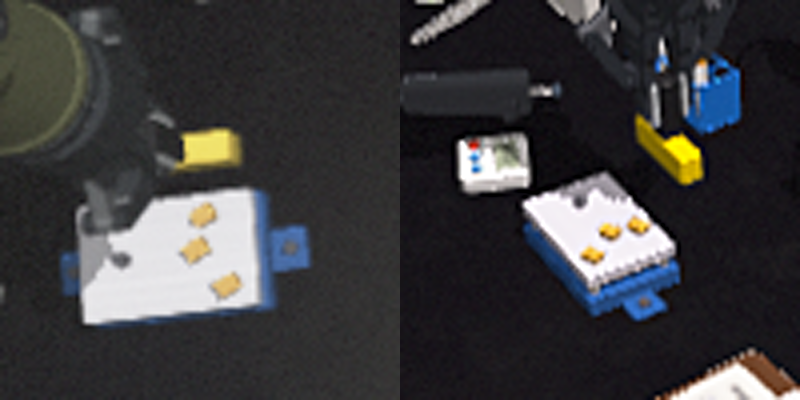

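The left panel (top) shows the scraper parallel to the clamp's y axis and off its +x side. The chips sit at crop (203,215), (195,250) and (226,285), within its span. I'll lower it and sweep towards -x.

```bash
python3 -m jog '[[0.02,0,0.3,0,0,0,-1],[0.02,0,0.55,0,0,0,-1],[0.02,0,0.585,0,0,0,-1],[0.02,0,0.585,0,0,0,-1]]'
python3 -m jog '[[0,-0.12,0,0,0,0,-1],[0,-0.24,0,0,0,0,-1],[0,-0.36,0,0,0,0,-1],[0,-0.48,0,0,0,0,-1],[0,-0.6,0,0,0,0,-1],[0,-0.72,0,0,0,0,-1],[0,-0.84,0,0,0,0,-1],[0,-0.96,0,0,0,0,-1]]'
python3 -m jog '[[0,-0.08,0,0,0,0,-1],[0,-0.12,0,0,0,0,-1],[0,-0.12,0,0,0,0,-1],[0,-0.12,-0.4,0,0,0,-1],[0,-0.12,-0.8,0,0,0,-1],[0,-0.12,-0.8,0,0,0,-1]]'
python3 - <<'E'
from h import *
n="top";p,d=shot(n);s,e=shot("scene")
I=np.zeros((400,800,3),np.uint8)
I[:,:400]=cv2.resize(p[170:270,150:250],None,fx=4,fy=4,interpolation=2); I[:,400:]=cv2.resize(s[90:190,220:320],None,fx=4,fy=4,interpolation=2)
cv2.imwrite("pics/c.png",I[:,:,::-1])
E
```

```text
time_s: 9.02
position: [0.5297, 0.277, 0.0952]
tool_rot: [0.677, 0.736, 0.0, 0.0]
force: [0.7, 0.5, -2.5]
grip_width: 0.201
grasp_force: 61.7
time_s: 10.02
position: [0.4327, 0.2689, 0.0947]
tool_rot: [0.677, 0.736, -0.0, -0.0]
force: [-0.3, -0.3, -2.0]
grip_width: 0.203
grasp_force: 61.9
time_s: 10.78
position: [0.424, 0.269, 0.1773]
tool_rot: [0.677, 0.736, 0.003, 0.001]
force: [0.5, 0.3, -3.2]
grip_width: 0.207
grasp_force: 62.0
```

View pics/c.png

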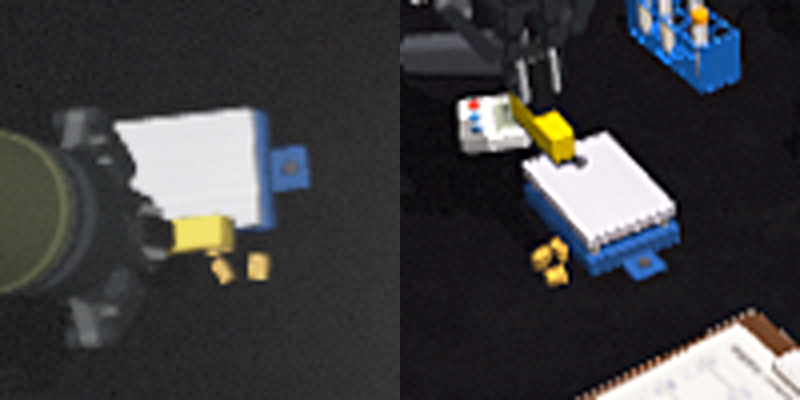

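All three chips now lie on the worktop beside the clamp, near top px (205,237) and (214,236), with the third in the scene view. The seat is clear. I'll set the scraper on the free patch near (0.36, 0.30).

```bash
python3 -c "
from h import *
go((.36,.295,.0545),4.8)"
```

```text
shift [0.32, -0.594, 1.202] turn [0.0, -0.0, 0.0] [0.0, 0.0, -1.0] pos [0.4218 0.268  0.1747] q7 -0.34
```

```bash
python3 -m jog '[[0.16,-0.3,0,0,0,0,-1],[0.32,-0.594,0,0,0,0,-1],[0.32,-0.594,0.3,0,0,0,-1],[0.32,-0.594,0.6,0,0,0,-1],[0.32,-0.594,0.7,0,0,0,-1],[0.32,-0.594,0.7,0,0,0,-1]]'
python3 -c "
from h import *
go((.36,.295,.0542),4.8)"
```

```text
time_s: 11.62
position: [0.3594, 0.2942, 0.1039]
tool_rot: [0.677, 0.736, -0.001, -0.0]
force: [0.4, -0.7, -2.0]
grip_width: 0.201
grasp_force: 61.7
shift [0.008, 0.007, 0.497] turn [-0.001, 0.0, 0.0] [-0.001, -0.001, -1.0] pos [0.3594 0.2942 0.1039] q7 -0.4
```

```bash
python3 -m jog '[[0,0,0.25,0,0,0,-1],[0,0,0.42,0,0,0,-1],[0,0,0.48,0,0,0,-1],[0,0,0.5,0,0,0,-1],[0,0,0.503,0,0,0,-1],[0,0,0.503,0,0,0,-1]]'
python3 -m jog '[[0,0,0,0,0,0,-0.4],[0,0,0,0,0,0,-0.1],[0,0,0,0,0,0,-0.1],[0,0,0,0,0,0,-0.1]]'
python3 -m jog '[[0,0,-0.3,0,0,0,-0.1],[0,0,-0.7,0,0,0,0],[0,0,-1,0,0,0,1],[0,0,-1,0,0,0,1],[0,0,-1,0,0,0,1]]'
python3 -c "
from h import *
go((.521,-.393,.17),64.6-90)"
```

```text
time_s: 12.38
position: [0.3601, 0.2951, 0.055]
tool_rot: [0.677, 0.736, 0.001, 0.0]
force: [-0.1, -1.4, -1.4]
grip_width: 0.202
grasp_force: 61.9
time_s: 12.88
position: [0.3598, 0.2949, 0.0545]
tool_rot: [0.677, 0.736, 0.0, -0.0]
force: [-0.0, -0.3, -0.3]
grip_width: 0.451
grasp_force: 0.0
time_s: 13.5
position: [0.3594, 0.2947, 0.154]
tool_rot: [0.676, 0.736, -0.0, -0.0]
force: [0.1, 0.1, -0.4]
grip_width: 1.002
grasp_force: 0.0
shift [-6.99, 1.027, -0.158] turn [-0.0, 0.0, 0.168] [-0.0, -0.0, -0.832] pos [0.3594 0.2947 0.154 ] q7 -0.41
```

```bash
for i in 1 2; do python3 -m jog '[[-0.45,0.2,0,0,0,0,1],[-0.88,0.4,0,0,0,0,1],[-0.88,0.4,0,0,0,0,1]]' >/dev/null; done
for i in 1 2 3 4 5 6; do python3 -m jog '[[-0.45,0.02,0,0,0,0,1],[-0.87,0.04,0,0,0,0,1],[-0.87,0.04,0,0,0,0,1]]' >/dev/null; done
python3 -m jog '[[0,0,0,0,0,0.05,1],[0,0,0,0,0,0.1,1],[0,0,0,0,0,0.15,1],[0,0,0,0,0,0.168,1],[0,0,0,0,0,0.168,1]]'
python3 - <<'E'
from h import *
go((.5225,-.3915,.032),64.6-90)
r=readout.observe(); Rm=R.from_quat(r["tool_rot"]).as_matrix()
for n in("top","scene"):
    p,d=shot(n); C=cloud(n,d); L=(C-r["position"])@Rm
    for sg in(1,-1):
        m=(abs(L[...,0])<.03)&(sg*L[...,1]>.03)&(sg*L[...,1]<.075)&(L[...,2]>-.03)&(L[...,2]<.02)&(d>0)
        if m.sum()>3: q=L[m]; print(n,sg,m.sum(),q.min(0).round(4),q.max(0).round(4))
    m=(abs(L[...,0])<.06)&(abs(L[...,1])<.05)&(C[...,2]>.051)&(C[...,2]<.066)&(d>0)
    if m.sum()>5: q=L[m]; print(n,"bar top in tool",m.sum(),q.min(0).round(4),q.max(0).round(4), rect(n,m,.058))
E
```

```text
time_s: 17.12
position: [0.5238, -0.3873, 0.1538]
tool_rot: [0.844, 0.537, 0.001, -0.002]
force: [0.0, -0.1, -0.6]
grip_width: 0.998
grasp_force: 0.0
shift [-0.048, 0.009, 1.218] turn [-0.001, -0.001, 0.002] [0.001, -0.001, -0.998] pos [ 0.5238 -0.3873  0.1538] q7 0.24
top -1 18 [ 0.0081 -0.0591 -0.0281] [ 0.0136 -0.0459 -0.0086]
top bar top in tool 134 [-0.0199 -0.0111  0.09  ] [0.0226 0.0122 0.1029] [ 524.5 -385.4   43.6   23.3   65.1]
scene 1 70 [-0.0142  0.0424 -0.03  ] [ 0.0087  0.0567 -0.0005]
scene -1 61 [-0.0144 -0.0562 -0.0299] [ 0.0067 -0.0423 -0.0057]
scene bar top in tool 183 [-0.0305 -0.0079  0.0934] [0.0185 0.0154 0.1028] [ 522.3 -396.1   50.5   23.3   62.9]
```

```bash
python3 -m jog '[[-0.03,0.01,0.4,0,0,0.002,1],[-0.03,0.01,0.8,0,0,0.002,1],[-0.03,0.01,0.8,0,0,0.002,1],[-0.03,0.01,0.8,0,0,0.002,1]]' >/dev/null
python3 -m jog '[[0,0,0.3,0,0,0,1],[0,0,0.417,0,0,0,1],[0,0,0.417,0,0,0,1],[0,0,0.417,0,0,0,-1],[0,0,0.417,0,0,0,-1],[0,0,0.417,0,0,0,-1],[0,0,0.417,0,0,0,-1],[0,0,0.417,0,0,0,-1]]' 110
python3 -m jog '[[0,0,0,0,0,0,-1],[0,0,-0.3,0,0,0,-1],[0,0,-0.6,0,0,0,-1],[0,0,-0.9,0,0,0,-1],[0,0,-1,0,0,0,-1],[0,0,-1,0,0,0,-1]]'
python3 -c "
from h import *
go((.47,.316,.14),4.8)"
```

```text
time_s: 18.73
position: [0.5227, -0.3954, 0.0335]
tool_rot: [0.847, 0.532, 0.0, 0.001]
force: [0.8, -0.3, 5.8]
grip_width: 0.243
grasp_force: 108.2
time_s: 19.48
position: [0.5217, -0.3947, 0.1323]
tool_rot: [0.847, 0.532, -0.0, -0.0]
force: [0.2, -0.1, -4.3]
grip_width: 0.245
grasp_force: 108.1
shift [6.177, -3.554, -0.073] turn [-0.0, -0.0, -0.17] [-0.0, 0.0, 0.83] pos [ 0.5217 -0.3947  0.1323] q7 0.25
```

```bash
for i in 1 2 3 4 5 6 7; do python3 -m jog '[[0.35,-0.2,-0.01,0,0,0,-1],[0.7,-0.4,-0.01,0,0,0,-1],[0.882,-0.507,-0.01,0,0,0,-1],[0.882,-0.507,-0.01,0,0,0,-1]]' >/dev/null; done
python3 -m jog '[[0,0,0,0,0,-0.05,-1],[0,0,0,0,0,-0.1,-1],[0,0,0,0,0,-0.15,-1],[0,0,0,0,0,-0.17,-1],[0,0,0,0,0,-0.17,-1],[0,0,0,0,0,-0.17,-1]]'
python3 - <<'E'
from h import *
go((.47,.316,.14),4.8)
p,d=shot("top");s,e=shot("scene"); np.savez("t2.npz",p=p,d=d); np.savez("s2.npz",p=s,d=e)
I=np.zeros((480,800,3),np.uint8)
I[:400,:400]=cv2.resize(p[150:250,140:240],None,fx=4,fy=4,interpolation=2); I[:,400:]=cv2.resize(s[70:190,220:320],None,fx=4,fy=4,interpolation=2)
cv2.imwrite("pics/d.png",I[:,:,::-1])
E
```

```text
time_s: 23.72
position: [0.4712, 0.3134, 0.1398]
tool_rot: [0.678, 0.735, -0.0, 0.0]
force: [0.8, 0.2, -3.0]
grip_width: 0.243
grasp_force: 108.4
shift [0.027, -0.01, -0.002] turn [0.0, 0.0, -0.001] [0.001, -0.0, 0.999] pos [0.4712 0.3134 0.1398] q7 -0.37
```

View pics/d.png

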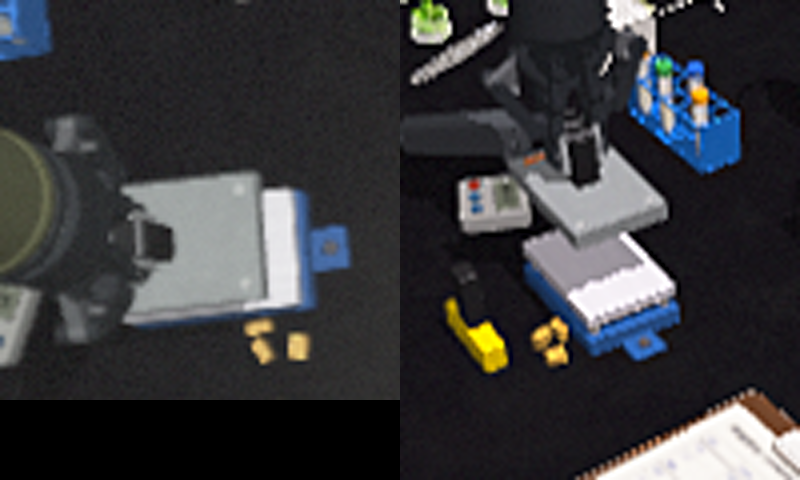

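The cover hangs level over the clamp with its stripe end over the pin end. Its -y edge stands a little in from the seat's by perspective, and the scraper and chips are well clear. Next I compare the cover and seat edges within the same camera.

Run:
```python
from h import *
a=np.radians(94.8); uy=np.array([np.cos(a),np.sin(a)]); ux=np.array([uy[1],-uy[0]]); c0=np.array([.4725,.301])
def edges(n,f,z,band,tag):
    D=np.load(f); p,d=D["p"],D["d"]; C=cloud(n,d); Q=(C[...,:2]-c0)
    hsv=cv2.cvtColor(p,cv2.COLOR_RGB2HSV).astype(int)
    m=(abs(C[...,2]-z)<band)&(abs(Q[...,0])<.09)&(abs(Q[...,1])<.1)&(d>0)&(hsv[...,2]>70)&(hsv[...,1]<90)
    k,l,st,_=cv2.connectedComponentsWithStats(m.astype(np.uint8)); m=l==1+st[1:,4].argmax()
    v,u=np.nonzero(m); P=ray(n,np.c_[u,v],z)[:,:2]-c0; x=P@ux*1000; y=P@uy*1000
    def ext(w,o,lo,hi,sg): # mean over bins of extreme
        b=[(sg*w[(o>=q)&(o<q+4)]).max()*sg for q in np.arange(lo,hi,4) if ((o>=q)&(o<q+4)).sum()>3]; return np.round([np.median(b),np.std(b)],1) if b else None
    sl=lambda w,o,lo,hi,sg: np.round(np.degrees(np.polyfit(*zip(*[(q,(sg*w[(o>=q)&(o<q+4)]).max()*sg) for q in np.arange(lo,hi,4) if ((o>=q)&(o<q+4)).sum()>3]),1)[0]),1)
    print(tag,n,"-y edge",ext(y,x,-30,30,-1),"slope",sl(y,x,-30,30,-1),"-x",ext(x,y,-48,-20,-1),"+x",ext(x,y,-48,-20,1),"slopes",sl(x,y,-50,-5,-1),sl(x,y,-50,-5,1))
zc=.1398-.0335+.014
for n,f0,f2 in(("top","top0.npz","t2.npz"),("scene","scene0.npz","s2.npz")):
    edges(n,f0,.04,.006,"seat"); edges(n,f2,zc,.006,"cover")
```

```text
seat top -y edge [-54.9   1. ] slope 0.5 -x [-39.1   0.7] +x [38.9  0.8] slopes 0.2 1.5
cover top -y edge [-56.   1.] slope 1.1 -x [-40.    0.7] +x [38.1  0.7] slopes -0.7 1.7
seat scene -y edge [-64.3   2.4] slope 3.2 -x [-40.5   1.8] +x [38.6  2. ] slopes 0.8 -3.7
cover scene -y edge [-65.    2.1] slope 3.5 -x [-40.3   1.6] +x [37.   1.9] slopes -4.7 -0.6
```

Both cameras agree: the cover needs about +0.9 mm in y and +0.8 mm in x. I'll correct that and descend to just above the pin.

```bash
python3 -m jog '[[0.009,0.008,0.25,0,0,0,-1],[0.009,0.008,0.5,0,0,0,-1],[0.009,0.008,0.56,0,0,0,-1],[0.009,0.008,0.56,0,0,0,-1],[0.009,0.008,0.56,0,0,0,-1]]'
python3 -m jog '[[0,0,0.015,0,0,0,-1],[0,0,0.03,0,0,0,-1],[0,0,0.03,0,0,0,-1],[0,0,0.03,0,0,0,-1]]'
python3 -m jog '[[0,0,0.01,0,0,0,-1],[0,0,0.02,0,0,0,-1],[0,0,0.02,0,0,0,-1],[0,0,0.02,0,0,0,-1]]'
```

```text
time_s: 24.45
position: [0.472, 0.3166, 0.0847]
tool_rot: [0.677, 0.736, 0.001, 0.0]
force: [0.1, 0.7, -3.6]
grip_width: 0.241
grasp_force: 108.5
time_s: 24.95
position: [0.4714, 0.3163, 0.0808]
tool_rot: [0.677, 0.736, 0.0, -0.0]
force: [0.7, 0.4, -2.0]
grip_width: 0.246
grasp_force: 108.5
time_s: 25.45
position: [0.4715, 0.316, 0.0788]
tool_rot: [0.677, 0.736, 0.0, 0.0]
force: [1.3, -0.6, -3.8]
grip_width: 0.242
grasp_force: 108.5
```

```bash
python3 -m jog '[[0,0,0.01,0,0,0,-1],[0,0,0.02,0,0,0,-1],[0,0,0.02,0,0,0,-1],[0,0,0.02,0,0,0,-1]]'
python3 -m jog '[[0,0,0.01,0,0,0,-1],[0,0,0.02,0,0,0,-1],[0,0,0.02,0,0,0,-1],[0,0,0.02,0,0,0,-1]]'
python3 -c "
from h import *
o=readout.observe();print(o['position'],o['force'],o['ft_torque'])"
```

```text
time_s: 25.95
position: [0.4715, 0.316, 0.0767]
tool_rot: [0.677, 0.736, -0.0, 0.0]
force: [2.3, -1.0, -3.9]
grip_width: 0.24
grasp_force: 108.5
time_s: 26.45
position: [0.4715, 0.316, 0.0748]
tool_rot: [0.677, 0.736, -0.0, 0.0]
force: [2.1, -2.1, -1.7]
grip_width: 0.246
grasp_force: 108.5
[0.47148475 0.31600633 0.07477302] [ 2.12444807 -2.05852037 -1.70500058] [-0.53864991 -0.34116639 -0.0149387 ]
```

It has dropped over the pin: it is well below pin-top height with only slight side contact. I'll relieve that and press down to the stop.

```bash
python3 -m jog '[[-0.005,0.005,0.01,0,0,0,-1],[-0.005,0.005,0.02,0,0,0,-1],[-0.005,0.005,0.02,0,0,0,-1],[-0.005,0.005,0.02,0,0,0,-1]]'
python3 -m jog '[[0,0,0.01,0,0,0,-1],[0,0,0.03,0,0,0,-1],[0,0,0.03,0,0,0,-1],[0,0,0.03,0,0,0,-1]]'
python3 -m jog '[[0,0,0.01,0,0,0,-1],[0,0,0.03,0,0,0,-1],[0,0,0.03,0,0,0,-1],[0,0,0.03,0,0,0,-1]]'
```

```text
time_s: 26.95
position: [0.4717, 0.316, 0.073]
tool_rot: [0.676, 0.736, 0.0, -0.0]
force: [-0.1, -2.8, 1.9]
grip_width: 0.242
grasp_force: 109.3
time_s: 27.45
position: [0.4717, 0.316, 0.0699]
tool_rot: [0.676, 0.736, 0.0, -0.0]
force: [-3.2, -1.9, 5.4]
grip_width: 0.241
grasp_force: 109.7
time_s: 27.95
position: [0.4717, 0.316, 0.0674]
tool_rot: [0.677, 0.736, 0.0, -0.0]
force: [-2.9, -2.1, 9.9]
grip_width: 0.246
grasp_force: 110.6
```

```bash
python3 -m jog '[[0,0,0.01,0,0,0,-1],[0,0,0.02,0,0,0,-1],[0,0,0.02,0,0,0,-1],[0,0,0.02,0,0,0,-1]]'
python3 -m jog '[[0,0,0.01,0,0,0,-1],[0,0,0.02,0,0,0,-1],[0,0,0.02,0,0,0,-1],[0,0,0.02,0,0,0,-1]]'
python3 -m jog '[[0,0,0.01,0,0,0,-1],[0,0,0.01,0,0,0,-1],[0,0,0.01,0,0,0,-1],[0,0,0.01,0,0,0,-1]]'
python3 -c "
from h import *
o=readout.observe();print(o['position'],o['force'],o['ft_torque'],R.from_quat(o['tool_rot']).as_matrix().round(4))"
```

```text
time_s: 28.45
position: [0.4717, 0.316, 0.0673]
tool_rot: [0.677, 0.736, 0.0, -0.0]
force: [-6.0, -3.6, 26.6]
grip_width: 0.247
grasp_force: 113.1
time_s: 28.95
position: [0.4717, 0.316, 0.0673]
tool_rot: [0.677, 0.736, 0.001, -0.001]
force: [-9.2, -5.0, 43.5]
grip_width: 0.241
grasp_force: 115.5
time_s: 29.45
position: [0.4717, 0.316, 0.0672]
tool_rot: [0.677, 0.736, 0.001, -0.001]
force: [-11.2, -5.5, 51.4]
grip_width: 0.246
grasp_force: 116.7
[0.47170092 0.31601838 0.0672029 ] [-11.24289746  -5.53128124  51.37004564] [-1.62130767  2.30862138  0.08899948] [[-8.430e-02  9.964e-01  5.000e-04]
 [ 9.964e-01  8.430e-02  2.400e-03]
 [ 2.300e-03  7.000e-04 -1.000e+00]]
```

The seat is at its stop: z is firm at 0.0672, 6 mm below first contact. I'll ease the push to about 30 N and take a last look.

```bash
python3 -m jog '[[0,0,-0.01,0,0,0,-1],[0,-0.003,-0.025,0,0,0,-1],[0,-0.003,-0.025,0,0,0,-1],[0,-0.003,-0.025,0,0,0,-1],[0,-0.003,-0.025,0,0,0,-1]]'
python3 - <<'E'
from h import *
p,d=shot("top");s,e=shot("scene")
I=np.zeros((480,800,3),np.uint8)
I[:400,:400]=cv2.resize(p[165:265,140:240],None,fx=4,fy=4,interpolation=2); I[:,400:]=cv2.resize(s[80:200,220:320],None,fx=4,fy=4,interpolation=2)
cv2.imwrite("pics/e.png",I[:,:,::-1])
for n,(q,dd) in dict(top=(p,d),scene=(s,e)).items():
    C=cloud(n,dd); m=(abs(C[...,0]-.475)<.025)&(abs(C[...,1]-.265)<.015); c=C[m]; A=np.c_[c[:,:2]-[.475,.265],np.ones(len(c))]; print(n,"plate z",np.median(c[:,2]).round(4),"slopes",np.linalg.lstsq(A,c[:,2],rcond=None)[0].round(3))
E
```

```text
time_s: 30.08
position: [0.4717, 0.316, 0.0673]
tool_rot: [0.677, 0.736, 0.001, -0.0]
force: [-5.7, -3.6, 29.8]
grip_width: 0.243
grasp_force: 113.3
top plate z 0.4252 slopes [-6.69  14.019  0.257]
scene plate z 0.3794 slopes [-0.148 -2.705  0.36 ]
```

View pics/e.png

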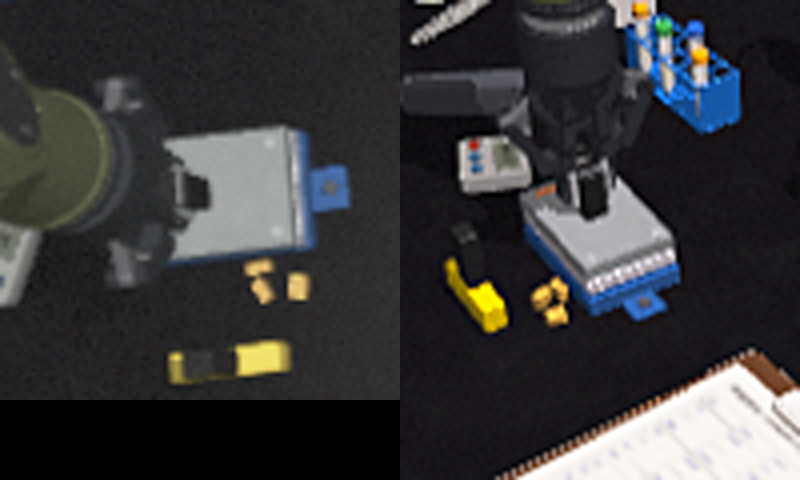

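The cover sits square and flush on the seat, which is pressed down. The scraper stands clear and the chips are on the worktop.

```bash
python3 -c "
from rig import hand_in; print(hand_in())"
```

```text
the job is handed in; nothing more can be done
None
```

I wiped the three chips off the seat with the scraper and stood it on the worktop clear of the clamp, then set the cover over the pin and handed the job in at about 30 s, still holding it pressed to the stop at about 30 N (peak 51 N); I did not check the vials, beaker and tape roll at the end.

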